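Free the cup jam on the specimen slide, urgent cup first

TASK

Specimen cups have wedged side by side at the mouth of the gravity slide, where it narrows to a single-file lane. The orange-lidded cup is urgent and has to come down first: gently nudge the blue-lidded cup that jams against it back up the slope so that the orange cup slips past and down to the end stop, then let the blue and the white-lidded cup follow, until all three stand in single file in the lane. Do not lift a cup off the slide or tip one over.

Things in the scene. Friction and masses are not known exactly. Their poses are not given: they have to be found in the camera images.
- deck: White slippery sloping deck of a fixed benchtop gravity slide. Origin: on its surface, on the centre line, at the throat where the funnel ends and the lane begins. y: along the slope, uphill; x: across; z: square to the deck, 14 degrees off vertical. Lane y -200 to 0 mm, 70 mm between rails; funnel y 0 to 50 mm widens evenly to 150 mm; hopper 150 mm wide, end rail at y 195 mm.
- slide: Stand of the slide; origin on the bench below the throat (deck there 70 mm above the bench), z up, y the uphill heading. Low end roughly to the robot's right; place and heading vary. Along both sides run steel guide rails, bars 8 mm thick, at 16 and 38 mm above the deck, so that the cup lids stand clear above them; their posts, outside, end 48 mm above the deck.
- throat (a point): Centre line at the throat, 63 mm above the deck, level with the lids. Below the jam the deck is empty: room for a closed fingertip. The jam: two cups abreast at about x +-29, y 42 mm of the deck, the third behind at about x 0, y 93 mm, held by friction between cups (about 0.6); deck (0.08) and rails (0.2) are slippery, so freed cups slide down by themselves.
- stop (a point): Middle of the face of the rubber end bumper of the lane (y -200 mm), 63 mm above the deck. The first cup stops with its centre 30 mm uphill of it, the next ones 59 mm behind one another.
- cup_orange: Screw-cap plastic specimen cup with an orange lid, the urgent one. 70 mm high, 55 g; lid 59 mm in diameter over the top 14 mm, the body below it hardly narrower. Origin: centre of its underside; z points to the lid. At the start it stands on the sloping deck, upstream of the throat, side by side with the blue cup; which of the two is on which side changes.
- cup_blue: Screw-cap plastic specimen cup with a blue lid, the one that jams the orange cup. 70 mm high, 55 g; lid 59 mm in diameter over the top 14 mm, the body below it hardly narrower. Origin: centre of its underside; z points to the lid. At the start it stands on the sloping deck, upstream of the throat, side by side with the orange cup; which of the two is on which side changes.
- cup_white: Screw-cap plastic specimen cup with a white lid, the third in the queue. 70 mm high, 55 g; lid 59 mm in diameter over the top 14 mm, the body below it hardly narrower. Origin: centre of its underside; z points to the lid. At the start it stands on the sloping deck, behind the other two, leaning on both.
Things that resemble listed ones, but are neither listed nor needed, are in the scene too. Of the things that look like the cup_orange, the larger one is meant.

How it is judged:
At the end, for the whole second after the job is handed in: All three cups rest upright (within 0.45 rad) on the deck in the lane, within 20 mm of its centre line: the orange one first, its centre within 45 mm of the stop, the blue and white ones behind, centres at least 35 mm below the throat; all slower than 0.03 m/s (y of cup_orange in the frame of deck below -0.155 m and x of cup_orange in the frame of deck between -0.02 and 0.02 m and z of each of cup_orange, cup_blue, cup_white in the frame of deck below 0.012 m and angle between each of cup_orange, cup_blue, cup_white's own z axis and vertical below 0.45 rad and linear speed of each of cup_orange, cup_blue, cup_white below 0.03 m/s and y of each of cup_blue, cup_white in the frame of deck below -0.035 m and x of cup_blue in the frame of deck between -0.02 and 0.02 m and x of cup_white in the frame of deck between -0.02 and 0.02 m); the robot touches nothing.
It fails at once if a cup is lifted off the slide (its base more than 35 mm above the deck) (z of any of cup_orange, cup_blue, cup_white in the frame of deck above 0.035 m).
It fails at once if a cup is tipped over (more than 0.75 rad from vertical) (angle between any of cup_orange, cup_blue, cup_white's own z axis and vertical above 0.75 rad).
It fails at once if a cup is handled roughly (the robot presses on it with more than 20 N) (contact force between the arm and cup_orange above 20 N or contact force between the arm and cup_blue above 20 N or contact force between the arm and cup_white above 20 N).
It also fails if it takes over 35 s, if anything falls off the work surface, if the arm or the gripper's body presses on something with over 40 N, if the wrist force passes 120 N, or if a joint passes its speed limit or range.

ROBOT

A 6-joint arm with a two-finger parallel gripper is mounted at the origin on a cart in front of the work surface, level with it; the furniture and walls round the work are solid. World frame = base frame: x ahead of the robot, y to its left, z up, the work surface at z = 0. Lengths are in m, angles in rad, forces in N, time in s.
With the tool pointing down it reaches from about 0.3 to 0.95 m from the base axis. Payload 3.1 kg.
Tool frame: the origin (TCP) lies between the finger pads; the fingertips stand ahead of it and the grasp point (between the pads) lies 8 mm behind it (robot.finger_overhang is the z of the fingertips in the tool frame, in m); z points along the fingers, y is the line along which they close (so a half turn about z gives the same grasp; the last joint's range is limited). The gripper opens to 85 mm and grips with 20 to 120 N. Pads are 22 mm wide; open, the fingers measure 114 mm over their backs; the gripper's body (76 mm by 85 mm) begins 54 mm behind the grasp point. The pads swing forward as they close: fully open they stand 13 mm farther back than shut.
Start: joints at [-1.313, 0.308, 1.634, -0, 1.2, -0.07], TCP at [0.201, -0.592, 0.242] pointing down, gripper open.
Joint ranges: [-3.06, 3.06], [-0.79, 1.96], [0.05, 2.63], [-1.19, 4.34], [0.05, 2.64], [-2.94, 2.94]. Speed limits (rad/s): [2.79, 2.79, 3.14, 3.14, 3.14, 3.14].

INTERFACE

Orientations are given as a unit quaternion [x, y, z, w].
In Python, from station import sensors, viewer, workorder, robot gives the robot as it stands. The module is installed in compiled form; this text tells all that it offers.
- The arm moves only by the shell command python3 -m creep 'ROWS' [FORCE]. ROWS is JSON, a list of rows, each a list of 7 numbers: the opening in per cent of the stroke, from 0 (shut) to 100 (fully open), then the shift along the tool's x, y, z in cm, then the turn, a rotation vector about the tool's x, y, z in rad. A call has exactly 10 rows; each row shifts and turns the commanded pose from where the row before left it, along the tool's axes as they then stand; what a row does not reach is not made up. A row lasts 1/12 s, in which the tool goes at most 41.7 mm and 7.16 degrees, less where a joint would pass 70% of its speed; a pose out of reach is approached as far as the arm can. A call with a gripper value outside its range is refused whole. The fingers move at their own pace and stop on an object; FORCE is the grip in N (left out, the last holds). Time passes only in rows, so rows that do not move let the fingers close, or fill a call up. It gives the time, the measured TCP pose, the force, the opening and the grip force at its end, in the units of the state.
- sensors.state(): the state, without advancing time (a new reading comes with each control period).
- viewer.camera(name): name is "scene" or "side" or "wrist"; returns a dict with "pixels" (480x640x3 uint8, red, green, blue), "depth" (480x640 float32, m along the optical axis (not along the pixel's ray), 0 where there is no reading), "fovy" (degrees; the focal length in pixels is half the picture's height over the tangent of half this angle, whatever the lens; pixels are square), "cx", "cy" (the principal point, pixels), "k1" (the pictures are not rectified: a ray, as slopes to the right and down, at radius r is drawn at 1 + k1 r^2 times it, then the intrinsics apply), "position" and "attitude" of the camera in the world. Camera axes: x right, y up, looking along -z (the intrinsics and any distortion apply to the point x, -y, -z); pixel columns grow to the right and rows downward; lengths in m; the calibration is good to about 2 mm. A picture is of the moment at which its call begins.
- workorder.job_done(): hands the job in; it is judged then, once.
The state is a dict: "clock": time; "joints": joint angles; "dq": joint speeds; "effort": joint torques, N m; "position": TCP position; "eef_rot": TCP orientation; "force": force on the tool from outside, world axes, zero at the start; "wrist_torque": the same for the moment, N m; "finger_gap": finger opening in m; "gripper_force": force on a finger pad.
Only numpy, scipy, OpenCV 4.12 (cv2) and the standard library are available. Lean on these libraries where they do the work, as an engineer would, in place of code of your own. Each camera call takes 0.05 s, during which the arm holds its last target. There are 200 camera calls.

## Working session

There is one attempt and no reset: what is moved stays moved. The work goes in short steps, Python scripts to look and compute and a shell command to move; the robot and the scene stay as the last step left them, time stands still between calls to the robot, and variables do not carry over. Pictures are saved under pics/ and viewed, at most 10 in all, crops included, and the job is handed in when it is done.

```bash
mkdir -p pics; cat > h.py <<'E'
import numpy as np, cv2
from scipy.spatial.transform import Rotation as R
from station import sensors, viewer, workorder, robot
def rays(c,uv):
    uv=np.atleast_2d(np.float64(uv)); f=240/np.tan(np.radians(c["fovy"])/2)
    d=(uv-[c["cx"],c["cy"]])/f; s=d.copy()
    for _ in range(20): s=d/(1+c["k1"]*(s**2).sum(1,keepdims=True))
    return s
def pts(c,uv):
    uv=np.atleast_2d(uv).astype(int); s=rays(c,uv); z=c["depth"][uv[:,1],uv[:,0]]
    p=np.c_[s[:,0]*z,-s[:,1]*z,-z]
    return R.from_quat(c["attitude"]).apply(p)+c["position"]
def save(c,n): cv2.imwrite(n,c["pixels"][:,:,::-1])
E
python3 - <<'E'
from h import *
s=sensors.state(); print(s["clock"],s["position"],s["eef_rot"],s["finger_gap"],robot.finger_overhang)
cs=[]
import pickle
for n in ("scene","side"):
    c=viewer.camera(n); print(n,c["position"],c["attitude"],c["fovy"],c["k1"]); save(c,f"pics/{n}0.png"); cs.append(c)
pickle.dump(cs,open("c0.pkl","wb"))
E
```

```text
0.0 [ 0.20098031 -0.59096237  0.24104189] [ 9.86601837e-01  1.63142543e-01 -1.15657608e-04 -1.14516594e-03] 0.08519339539295129 0.011
scene [-0.06968681  0.36766822  0.87493827] [-0.17592745  0.32419671  0.8194666  -0.43865762] 51.00215473828236 -0.0961301207807737
side [ 0.45952954 -0.6127356   0.69750152] [ 0.39032832 -0.02380007 -0.03518154  0.9196954 ] 55.110008788170404 -0.0626015916092062
```

View pics/scene0.png

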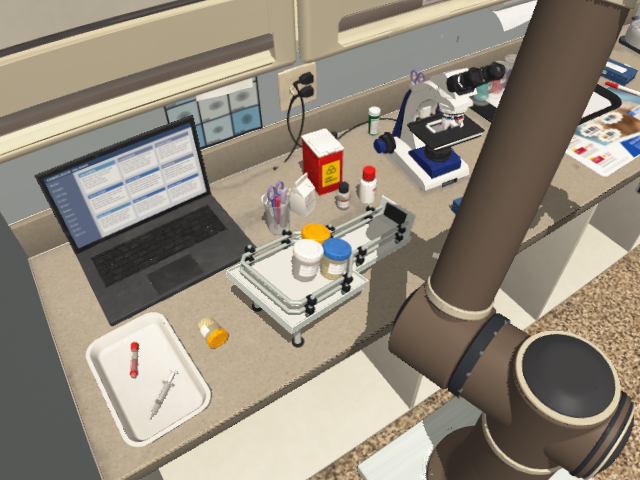

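View pics/side0.png

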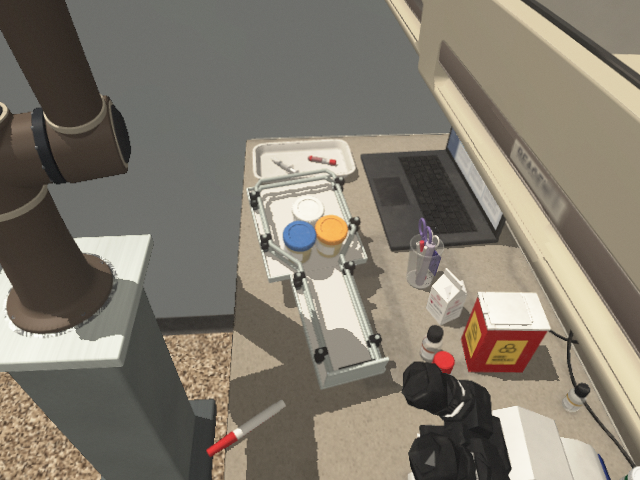

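Both views show the jam. In the side view blue is at (300,236), orange at (331,230) and white behind at (307,208), with the lane running down to about (350,375). The loose orange bottle at scene (212,333) is the decoy.

```bash
cat >> h.py <<'E'
def lids(c,box):
    hsv=cv2.cvtColor(c["pixels"],cv2.COLOR_RGB2HSV); x0,y0,x1,y1=box; o={}
    m0=np.zeros((480,640),np.uint8); m0[y0:y1,x0:x1]=255
    for n,lo,hi in (("orange",(8,150,120),(24,255,255)),("blue",(100,130,60),(125,255,255))):
        m=cv2.inRange(hsv,lo,hi)&m0
        k,l,st,_=cv2.connectedComponentsWithStats(m)
        if k<2: continue
        i=1+st[1:,4].argmax(); v,u=np.nonzero(l==i); p=pts(c,np.c_[u,v])
        p=p[c["depth"][v,u]>0]; o[n]=p
    return o
E
python3 - <<'E'
from h import *
import pickle
cs=pickle.load(open("c0.pkl","rb"))
boxes=[(220,190,420,350),(230,160,400,400)]
for c,b in zip(cs,boxes):
    for n,p in lids(c,b).items():
        z=np.percentile(p[:,2],97); t=p[p[:,2]>np.percentile(p[:,2],50)]
        print(n,len(p),"bbox",p.min(0).round(3),p.max(0).round(3),"mean",t.mean(0).round(3))
c=cs[1]
# points on side view: deck lane surface, white lid, stop
for uv in [(307,206),(312,208),(303,209),(300,234),(332,229),(330,290),(340,330),(345,350),(322,275),(350,373),(325,378),(383,366)]:
    print(uv,pts(c,uv)[0].round(4),c["pixels"][uv[1],uv[0]])
# deck plane from white-ish lane pixels
v,u=np.mgrid[285:340:3,318:352:3]; P=pts(c,np.c_[u.ravel(),v.ravel()])
col=c["pixels"][v.ravel(),u.ravel()].astype(int)
m=(P[:,2]<.08)&(P[:,2]>.02)&(col.min(1)>150); Q=P[m]
A=np.c_[Q[:,:2],np.ones(len(Q))]
k=None
for _ in range(5):
    k=np.linalg.lstsq(A,Q[:,2],rcond=None)[0]; r=abs(A@k-Q[:,2]); g=r<np.median(r)*2.5; A,Q=A[g],Q[g]
print(k,len(Q),r.max(),"slope deg",np.degrees(np.arctan(np.hypot(*k[:2]))),"uphill hd",np.degrees(np.arctan2(k[1],k[0])))
E
```

```text
orange 422 bbox [ 0.502 -0.035  0.139] [0.562 0.022 0.157] mean [0.528 0.004 0.151]
blue 502 bbox [ 0.444 -0.046  0.137] [0.501 0.01  0.156] mean [ 0.468 -0.008  0.151]
orange 723 bbox [ 0.505 -0.039  0.127] [0.563 0.014 0.154] mean [ 0.531 -0.003  0.148]
blue 7 bbox [ 0.451 -0.027  0.146] [ 0.455 -0.02   0.149] mean [ 0.454 -0.022  0.148]
(307, 206) [0.4933 0.037  0.1582] [249 246 237]
(312, 208) [0.5022 0.0332 0.1562] [249 246 235]
(303, 209) [0.4856 0.0308 0.1567] [248 246 235]
(300, 234) [ 0.4774 -0.0232  0.1452] [ 96 135 187]
(332, 229) [ 0.5351 -0.0109  0.1424] [248 188  95]
(330, 290) [ 0.5272 -0.0812  0.0579] [240 234 222]
(340, 330) [ 0.5381 -0.155   0.0378] [149 143 131]
(345, 350) [ 0.543  -0.1904  0.0298] [148 142 130]
(322, 275) [ 0.5151 -0.05    0.0646] [151 144 133]
(350, 373) [ 0.5418 -0.2527  0.0625] [124 124 114]
(325, 378) [ 0.5031 -0.2544  0.0556] [133 129 118]
(383, 366) [ 0.5974 -0.2374  0.0502] [123 124 115]
[-0.03556915  0.24100841  0.09563475] 126 0.00156736453423037 slope deg 13.691631952333491 uphill hd 98.39537599397289
```

```bash
python3 - <<'E'
import cv2
a=cv2.imread("pics/side0.png")[160:400,230:410]; cv2.imwrite("pics/sidecrop.png",cv2.resize(a,None,fx=2.5,fy=2.5,interpolation=2))
E
```

```text
(no output)
```

View pics/sidecrop.png

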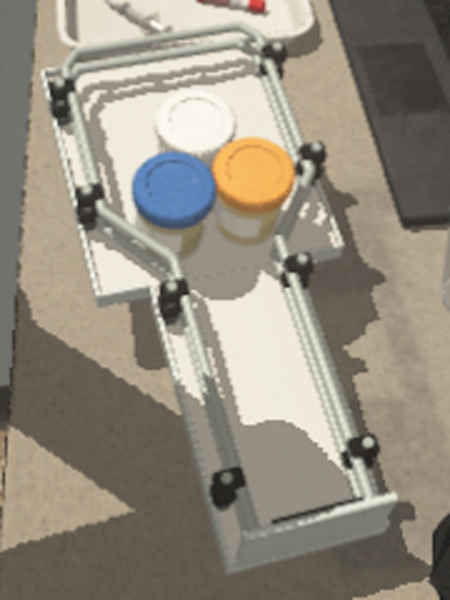

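```bash
cat >> h.py <<'E'
t=np.radians(14)
def deckR(h): 
    y=np.array([np.cos(h)*np.cos(t),np.sin(h)*np.cos(t),np.sin(t)]); x=np.array([np.sin(h),-np.cos(h),0]); return np.c_[x,y,np.cross(x,y)]
def cups(c,box,D,O):
    """lid centres in deck coords, by colour mask + top-plane points"""
    hsv=cv2.cvtColor(c["pixels"],cv2.COLOR_RGB2HSV); x0,y0,x1,y1=box
    v,u=[a.ravel() for a in np.mgrid[y0:y1,x0:x1]]
    q=(pts(c,np.c_[u,v])-O)@D; g=(abs(q[:,2]-.07)<.006)&(abs(q[:,0])<.085)&(q[:,1]>-.21)&(q[:,1]<.2); H=hsv[v,u].astype(int)
    M=dict(orange=(H[:,0]>=8)&(H[:,0]<=24)&(H[:,1]>120),blue=(H[:,0]>=100)&(H[:,0]<=125)&(H[:,1]>100),white=(H[:,1]<60)&(H[:,2]>150))
    o={}
    for n,m in M.items():
        p=q[g&m]
        if len(p)<30: continue
        (a,b),r=cv2.minEnclosingCircle(np.float32(p[:,:2]*1000)); o[n]=(round(a,1),round(b,1),round(r,1),len(p),round(float(np.median(p[:,2]))*1000,1))
    return o
E
python3 - <<'E'
from h import *
import pickle
cs=pickle.load(open("c0.pkl","rb"))
bx=[(220,190,420,350),(230,160,400,400)]
D=deckR(np.radians(98)); o=np.array([.51,-.058,.07])  # guess: lids mid minus
for c,b in zip(cs,bx): print(cups(c,b,D,o))
# rails of lane: points 30-48 mm above deck, y -150..-20
for c,b in zip(cs,bx):
    v,u=[a.ravel() for a in np.mgrid[b[1]:b[3],b[0]:b[2]]]; q=(pts(c,np.c_[u,v])-o)@D*1000
    m=(q[:,2]>36)&(q[:,2]<44)&(q[:,1]<-25)&(q[:,1]>-130)
    for s in (-1,1):
        p=q[m&(q[:,0]*s>15)&(abs(q[:,0])<60)]
        if len(p)>10: print(s,len(p),np.percentile(p[:,0],[5,50,95]).round(1),np.polyfit(p[:,1],p[:,0],1))
    m=(abs(q[:,0])<30)&(q[:,1]<-30)&(q[:,1]>-190)&(abs(q[:,2])<12); print("deck z",np.median(q[m,2]),m.sum(),np.polyfit(q[m,1],q[m,2],1))
E
```

```text
{'orange': (26.6, 63.4, 29.0, 189, 64.9), 'blue': (-31.2, 62.9, 29.1, 310, 65.3), 'white': (-17.7, 86.0, 57.5, 284, 65.2)}
{'orange': (28.8, 58.7, 28.4, 155, 64.6), 'blue': (-29.5, 55.8, 28.3, 328, 64.9), 'white': (-19.9, 97.2, 47.2, 200, 64.7)}
-1 80 [-36.4 -32.3 -26.8] [ -0.07143889 -37.4156652 ]
1 55 [40.7 45.6 49.4] [-0.07145005 40.14156982]
deck z -4.41613013468719 639 [-0.0302958 -7.1284563]
-1 151 [-35.  -30.4 -26.6] [ -0.06659444 -35.89126883]
1 44 [43.  47.1 51.1] [-0.06367212 41.8779539 ]
deck z -5.85889527389745 2142 [-7.00573964e-04 -5.86524464e+00]
```

```bash
python3 - <<'E'
from h import *
import pickle
cs=pickle.load(open("c0.pkl","rb"))
bx=[(220,190,420,350),(230,160,400,400)]
h=np.radians(101.7); D=deckR(h); o=np.array([.513,-.037,.07])
for it in range(2):
  for c,b in zip(cs,bx): print(cups(c,b,D,o))
  for c,b in zip(cs,bx):
    v,u=[a.ravel() for a in np.mgrid[b[1]:b[3],b[0]:b[2]]]; q=(pts(c,np.c_[u,v])-o)@D*1000
    m=(q[:,2]>36)&(q[:,2]<44)&(q[:,1]<-25)&(q[:,1]>-150)
    for s in (-1,1):
        p=q[m&(q[:,0]*s>25)&(abs(q[:,0])<55)]
        if len(p)>10: print(s,len(p),np.percentile(p[:,0],[5,50,95]).round(1),np.polyfit(p[:,1],p[:,0],1))
    m=(abs(q[:,0])<25)&(q[:,1]<-30)&(q[:,1]>-190)&(abs(q[:,2])<12); print("deck z",np.median(q[m,2]),m.sum(),np.polyfit(q[m,1],q[m,2],1))
    m=(abs(q[:,0])<20)&(q[:,1]<-180)&(q[:,1]>-230)&(abs(q[:,2]-22)<12);print("stop y",np.percentile(q[m,1],[5,50,95]))
  o=o+D@[.004,-.0,0] if it==0 else o
T=D.T; s=sensors.state(); Rt=R.from_quat(s["eef_rot"]).as_matrix()
print("tool axes in deck\n",(D.T@Rt).round(3),"TCP deck mm",(D.T@(s["position"]-o)*1000).round(1))
E
```

```text
{'orange': (24.4, 42.0, 30.2, 407, 69.2), 'blue': (-35.7, 43.8, 29.6, 437, 69.2), 'white': (-25.8, -40.1, 164.6, 492, 69.1)}
{'orange': (25.7, 38.8, 30.0, 696, 68.2), 'blue': (-34.1, 38.1, 28.9, 705, 68.2), 'white': (-23.2, 71.7, 55.0, 686, 68.1)}
-1 127 [-47.7 -45.4 -41.4] [-8.34419524e-03 -4.57783205e+01]
1 138 [29.3 32.  36.5] [-1.24693497e-03  3.23683101e+01]
deck z 0.38581437095477206 533 [-0.0028127   0.04094424]
stop y [-206.74780472 -201.14101073 -197.92866335]
-1 347 [-47.3 -43.9 -39.7] [-1.78135861e-02 -4.54600201e+01]
1 341 [31.2 34.5 40.5] [2.24827940e-02 3.69475502e+01]
deck z -0.9805021847218445 2427 [ 0.00229449 -0.75978388]
stop y [-211.65745995 -210.98687734 -210.48680083]
{'orange': (20.4, 42.0, 30.2, 407, 69.2), 'blue': (-39.7, 43.8, 29.6, 437, 69.2), 'white': (-29.8, -40.1, 164.6, 492, 69.1)}
{'orange': (21.7, 38.8, 30.0, 696, 68.2), 'blue': (-38.1, 38.1, 28.9, 705, 68.2), 'white': (-27.2, 71.7, 55.0, 686, 68.1)}
-1 127 [-51.7 -49.4 -45.4] [-8.34419524e-03 -4.97783205e+01]
1 134 [25.6 28.  32.6] [-2.77398679e-05  2.85821408e+01]
deck z 0.4058576198742077 538 [-0.00247239  0.11605992]
stop y [-206.63064268 -201.5263168  -198.19441715]
-1 337 [-50.9 -47.7 -43.7] [-6.87340011e-03 -4.82344145e+01]
1 341 [27.2 30.5 36.5] [2.24827940e-02 3.29475502e+01]
deck z -0.9852874698591313 2405 [ 0.00268857 -0.70846645]
stop y [-211.66796761 -211.02329427 -210.48421917]
tool axes in deck
 [[ 0.992  0.123 -0.   ]
 [ 0.12  -0.963 -0.24 ]
 [-0.03   0.238 -0.971]] TCP deck mm [-421.8 -423.6  282. ]
```

```bash
cat >> h.py <<'E'
D=deckR(np.radians(101.7)); O=np.array([.513,-.037,.07])+D@[-.0055,0,0]
BX=dict(scene=(220,150,430,350),side=(230,160,400,400))
def where():
    s=sensors.state(); return s,(s["position"]-O)@D*1000
def go(x,y,z):
    s,p=where(); Rt=R.from_quat(s["eef_rot"])
    Rd=R.from_matrix(D@np.diag([1,-1,-1.]))
    d=np.array([x,y,z])-p; print("t",s["clock"],"deck mm",p.round(1),"force",np.round(s["force"],2))
    print("shift cm, present axes",Rt.inv().apply(D@d).round(1)/10,"aligned axes",(d*[1,-1,-1]/10).round(2),"turn",(Rt.inv()*Rd).as_rotvec().round(3))
E
python3 -c "
from h import *
go(-19,-45,130)"
```

```text
t 0.1 deck mm [-412.3 -423.6  282. ] force [0.14 0.64 0.32]
shift cm, present axes [ 44.02 -35.24   5.67] aligned axes [ 39.33 -37.86  15.2 ] turn [0.242 0.015 0.123]
```

```bash
python3 -m creep '[[0,0,0,0,0.081,0.005,0.041],[0,0,0,0,0.081,0.005,0.041],[0,0,0,0,0.08,0.005,0.041],[0,2.8,-2.7,0,0,0,0],[0,2.8,-2.7,0,0,0,0],[0,2.8,-2.7,0,0,0,0],[0,2.8,-2.7,0,0,0,0],[0,2.8,-2.7,0,0,0,0],[0,2.8,-2.7,0,0,0,0],[0,2.8,-2.7,0,0,0,0]]'; python3 -c "
from h import *
go(-19,-45,130)"
```

```text
clock: 0.93
position: [0.3565, -0.3704, 0.2873]
eef_rot: [0.987, 0.101, -0.013, -0.121]
force: [0.3, -0.5, 0.6]
finger_gap: 0.0002
gripper_force: 0.0
t 0.9333 deck mm [-215.4 -233.4  282.2] force [ 0.29 -0.52  0.61]
shift cm, present axes [ 19.63 -18.87  15.19] aligned axes [ 19.64 -18.84  15.22] turn [ 0.001  0.    -0.   ]
```

```bash
python3 -m creep '[[0,2.4,-2.3,1.5,0,0,0],[0,2.4,-2.3,1.5,0,0,0],[0,2.4,-2.3,1.5,0,0,0],[0,2.4,-2.3,1.5,0,0,0],[0,2.4,-2.3,1.5,0,0,0],[0,2.4,-2.3,1.5,0,0,0],[0,2.4,-2.3,1.5,0,0,0],[0,2.4,-2.3,1.5,0,0,0],[0,0.44,-0.44,1.6,0,0,0],[0,0,0,1.6,0,0,0]]'; python3 - <<'E'
from h import *
go(-18,-25,38)
for n in BX:
    c=viewer.camera(n); print(n,cups(c,BX[n],D,O)); save(c,f"pics/{n}1.png")
a=cv2.imread("pics/scene1.png")[150:350,200:440]; b=cv2.imread("pics/side1.png")[150:390,200:440]
a=cv2.resize(a,(480,400));b=cv2.resize(b,(400,400)); cv2.imwrite("pics/m1.png",cv2.resize(np.hstack([a,b]),(800,364)))
E
```

```text
clock: 1.77
position: [0.505, -0.1154, 0.1849]
eef_rot: [0.987, 0.103, -0.012, -0.12]
force: [-0.3, 1.1, -0.2]
finger_gap: 0.0003
gripper_force: 0.0
t 1.7667 deck mm [-18.2 -45.1 129.7] force [-0.29  1.09 -0.18]
shift cm, present axes [ 0.03 -2.03  9.17] aligned axes [ 0.02 -2.01  9.17] turn [ 0.002 -0.     0.004]
scene {'orange': (23.9, 43.8, 35.6, 416, 69.2), 'blue': (-29.8, 43.5, 29.7, 437, 69.3), 'white': (13.8, -40.7, 164.4, 474, 69.0)}
side {'orange': (48.6, 21.0, 13.5, 42, 68.2), 'blue': (-29.8, 38.1, 28.1, 566, 68.2), 'white': (-32.6, 86.8, 35.5, 125, 68.2)}
```

View pics/m1.png

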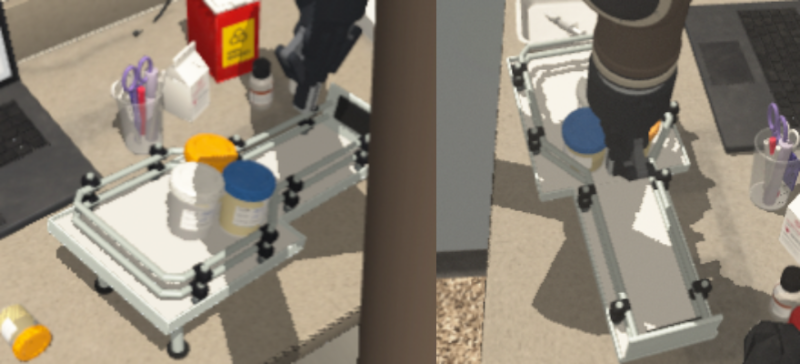

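The closed fingertip hangs over the lane just below the jam (left pane about (305,100), right pane about (630,170)), and the cups haven't moved. Next I descend into the lane.

```bash
python3 -m creep '[[0,0,0,1.5,0,0,0],[0,0,0,1.5,0,0,0],[0,0,0,1.5,0,0,0],[0,0,0,1.5,0,0,0],[0,0,0,1.5,0,0,0],[0,0,0,1.5,0,0,0],[0,0,0,0.2,0,0,0],[0,0,-0.8,0,0,0,0],[0,0,-0.8,0,0,0,0],[0,0,-0.4,0,0,0,0]]'; python3 -c "
from h import *
go(-18,0,38)"
```

```text
clock: 2.7
position: [0.496, -0.0766, 0.1022]
eef_rot: [0.988, 0.101, -0.011, -0.12]
force: [-0.2, -0.4, 0.4]
finger_gap: 0.0
gripper_force: 0.0
t 2.7 deck mm [-19.2 -26.5  39.8] force [-0.16 -0.41  0.43]
shift cm, present axes [ 0.12 -2.65  0.17] aligned axes [ 0.12 -2.65  0.18] turn [ 0.003 -0.002  0.   ]
```

```bash
python3 -m creep '[[0,0,-0.4,0,0,0,0],[0,0,-0.4,0,0,0,0],[0,0,-0.3,0,0,0,0],[0,0,-0.3,0,0,0,0],[0,0,-0.3,0,0,0,0],[0,0,-0.3,0,0,0,0],[0,0,-0.3,0,0,0,0],[0,0,-0.3,0,0,0,0],[0,0,-0.3,0,0,0,0],[0,0,-0.3,0,0,0,0]]'; python3 - <<'E'
from h import *
go(-22,30,38)
c=viewer.camera("scene"); print(cups(c,BX["scene"],D,O))
E
```

```text
clock: 3.53
position: [0.489, -0.0465, 0.1085]
eef_rot: [0.988, 0.101, -0.012, -0.12]
force: [0.3, -1.0, 0.1]
finger_gap: -0.0003
gripper_force: 0.3
t 3.5333 deck mm [-20.    5.1  38.4] force [ 0.29 -1.02  0.07]
shift cm, present axes [-0.2  -2.49  0.03] aligned axes [-0.2  -2.49  0.04] turn [ 0.002  0.    -0.   ]
{'orange': (17.2, 36.8, 34.1, 288, 69.5), 'blue': (-39.0, 54.6, 30.5, 458, 69.2), 'white': (12.3, 86.0, 30.4, 456, 69.1)}
```

```bash
python3 -m creep '[[0,-0.1,-0.3,0,0,0,0],[0,-0.1,-0.3,0,0,0,0],[0,-0.2,-0.3,0,0,0,0],[0,-0.2,-0.3,0,0,0,0],[0,-0.2,-0.3,0,0,0,0],[0,-0.2,-0.3,0,0,0,0],[0,-0.2,-0.3,0,0,0,0],[0,-0.2,-0.3,0,0,0,0],[0,0,0,0,0,0,0],[0,0,0,0,0,0,0]]'; python3 - <<'E'
from h import *
go(-40,40,38)
for n in BX:
    c=viewer.camera(n); print(n,cups(c,BX[n],D,O)); save(c,f"pics/{n}2.png")
a=cv2.imread("pics/scene2.png")[150:350,200:440]; b=cv2.imread("pics/side2.png")[150:390,200:440]
a=cv2.resize(a,(480,400));b=cv2.resize(b,(400,400)); cv2.imwrite("pics/m2.png",cv2.resize(np.hstack([a,b]),(800,364)))
E
```

```text
clock: 4.42
position: [0.4704, -0.0265, 0.1142]
eef_rot: [0.987, 0.101, -0.012, -0.12]
force: [0.7, -0.1, -0.4]
finger_gap: -0.0001
gripper_force: 0.1
t 4.4167 deck mm [-34.1  29.1  38.3] force [ 0.67 -0.11 -0.42]
shift cm, present axes [-0.59 -1.09  0.03] aligned axes [-0.59 -1.09  0.03] turn [0.002 0.    0.   ]
scene {'blue': (-47.0, 82.8, 29.7, 487, 69.0), 'white': (7.9, -77.3, 122.8, 84, 69.2)}
side {'orange': (1.8, -77.7, 29.6, 878, 68.2), 'blue': (-52.4, 74.7, 26.9, 220, 68.2), 'white': (-39.5, 21.8, 84.6, 671, 68.2)}
```

View pics/m2.png

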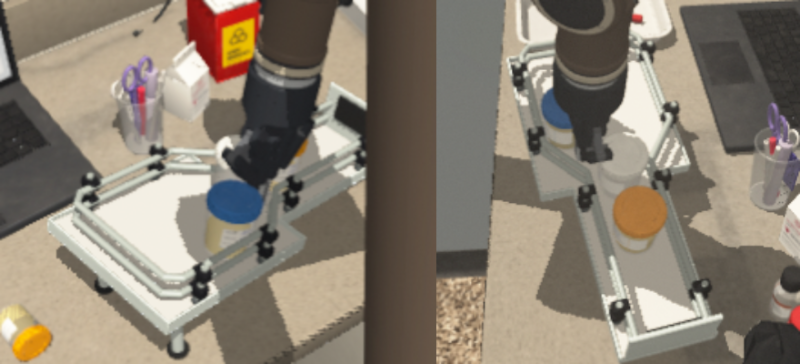

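Orange is sliding down the lane (right pane (640,210)) with white right behind it (623,160), while the finger holds blue back (565,115). I'll wait for them to pass and then withdraw upward.

```bash
python3 -m creep '[[0,0,0,0,0,0,0],[0,0,0,0,0,0,0],[0,0,0,0,0,0,0],[0,0,0,0,0,0,0],[0,0,0,0,0,0,0],[0,0,0,0,0,0,0],[0,0,0,0,0,0,0],[0,0,0,0,0,0,0],[0,0,0,0,0,0,0],[0,0,0,0,0,0,0]]'; python3 - <<'E'
from h import *
for n in BX:
    c=viewer.camera(n); print(n,cups(c,BX[n],D,O))
E
python3 -m creep '[[0,0,0,-1,0,0,0],[0,0,0,-1,0,0,0],[0,0,0,-1,0,0,0],[0,0,0,-1,0,0,0],[0,0,0,-1.5,0,0,0],[0,0,0,-1.5,0,0,0],[0,0,0,-1.5,0,0,0],[0,0,0,-1.5,0,0,0],[0,0,0,0,0,0,0],[0,0,0,0,0,0,0]]'; python3 - <<'E'
from h import *
go(-100,-100,150)
for n in BX:
    c=viewer.camera(n); print(n,cups(c,BX[n],D,O)); save(c,f"pics/{n}3.png")
a=cv2.imread("pics/scene3.png")[150:350,200:440]; b=cv2.imread("pics/side3.png")[150:390,200:440]
a=cv2.resize(a,(480,400));b=cv2.resize(b,(400,400)); cv2.imwrite("pics/m3.png",cv2.resize(np.hstack([a,b]),(800,364)))
E
```

```text
clock: 5.35
position: [0.4706, -0.0266, 0.1142]
eef_rot: [0.988, 0.101, -0.012, -0.12]
force: [0.6, -0.2, 0.6]
finger_gap: 0.0
gripper_force: 0.1
scene {'orange': (-1.6, -162.5, 35.2, 276, 69.4), 'blue': (-45.3, 81.3, 31.0, 490, 69.1), 'white': (6.0, -62.4, 143.3, 221, 69.2)}
side {'orange': (-0.1, -172.3, 30.2, 1086, 68.2), 'blue': (-51.9, 74.6, 25.5, 221, 68.5), 'white': (-25.7, -19.4, 126.3, 980, 68.2)}
clock: 6.28
position: [0.4765, -0.0507, 0.2128]
eef_rot: [0.988, 0.101, -0.011, -0.12]
force: [-0.2, 1.3, -0.3]
finger_gap: -0.0004
gripper_force: 0.0
t 6.2833 deck mm [-33.   28.7 140.1] force [-0.18  1.3  -0.28]
shift cm, present axes [-6.7  12.87 -0.97] aligned axes [-6.7  12.87 -0.99] turn [ 0.004 -0.003  0.   ]
scene {'orange': (-0.3, -165.2, 32.0, 287, 69.4), 'blue': (4.8, -51.8, 29.5, 261, 69.2), 'white': (-7.3, -107.9, 29.3, 305, 69.3)}
side {'orange': (-0.5, -172.7, 29.8, 1093, 68.1), 'blue': (6.7, -58.0, 28.7, 697, 68.2), 'white': (-1.6, -84.4, 58.2, 986, 68.2)}
```

View pics/m3.png

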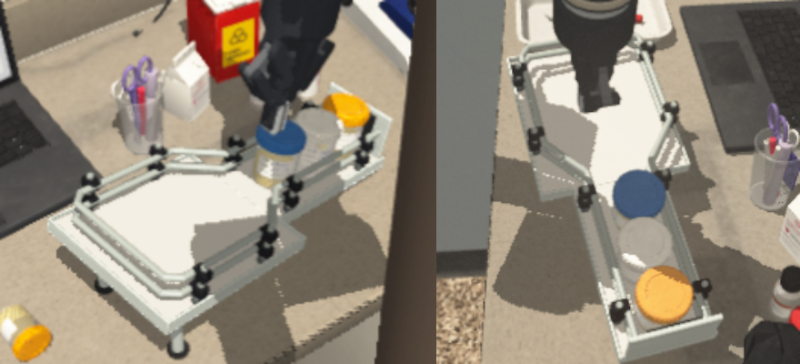

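All three cups are in single file in the lane: orange at the stop (right pane (664,293)), then white (645,243) and blue (638,195), with the gripper clear above. One short settle and a check before handing in.

```bash
python3 -m creep '[[0,0,0,-1,0,0,0],[0,0,0,-1,0,0,0],[0,0,0,-1,0,0,0],[0,0,0,0,0,0,0],[0,0,0,0,0,0,0],[0,0,0,0,0,0,0],[0,0,0,0,0,0,0],[0,0,0,0,0,0,0],[0,0,0,0,0,0,0],[0,0,0,0,0,0,0]]'; python3 - <<'E'
from h import *
for n in BX:
    c=viewer.camera(n); print(n,cups(c,BX[n],D,O))
print(workorder.job_done())
E
```

```text
clock: 7.22
position: [0.4767, -0.0571, 0.24]
eef_rot: [0.987, 0.101, -0.013, -0.12]
force: [0.9, -0.2, 0.8]
finger_gap: 0.0001
gripper_force: 0.0
scene {'orange': (-2.7, -168.7, 33.6, 285, 69.4), 'blue': (5.5, -51.2, 29.3, 357, 69.3), 'white': (-8.8, -141.4, 62.3, 310, 69.5)}
side {'orange': (-0.6, -172.6, 30.1, 1091, 68.2), 'blue': (7.3, -58.4, 28.9, 658, 68.3), 'white': (-2.9, -84.3, 58.7, 980, 68.2)}
the job is handed in; nothing more can be done
None
```

The job is handed in at about 7 s: all three cups were standing in single file in the lane, orange at the end stop, then white, then blue, with the gripper clear of them; no verdict was returned.

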